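# Clamp the hub axle to the set force

### The arm

A 6-joint arm with a two-finger parallel gripper is mounted at the origin on a cart in front of the work surface, level with it; the furniture and walls round the work are solid. World frame = base frame: x ahead of the robot, y to its left, z up, the work surface at z = 0. Lengths are in mm, angles in rad, forces in N, time in s.
With the tool pointing down it reaches from about 350 to 975 mm from the base axis. Payload 7.1 kg.
Tool frame: the origin (TCP) lies on the front face of the gripper's body, between the roots of the fingers; the fingertips stand 80 mm ahead of it and the grasp point (between the pads) lies 61 mm ahead of it; z points along the fingers, y is the line along which they close (so a half turn about z gives the same grasp; the last joint's range is limited). The gripper opens to 88 mm and grips with 3 to 60 N. Pads are 20 mm wide; open, the fingers measure 115 mm over their backs; the gripper's body (75 mm by 178 mm) begins 61 mm behind the grasp point.
Start: joints at [-1.217, 0.423, 1.63, -0, 1.089, -0.019], TCP at [227.657, -582.046, 302.675] pointing down, gripper open.
Joint ranges: [-3, 3], [-0.9, 2.11], [0.09, 2.58], [-1.31, 4.45], [0.11, 2.69], [-2.54, 2.54]. Speed limits (rad/s): [2.39, 2.39, 3.01, 3.14, 3.14, 3.14].

### API

Orientations are given as a rotation vector (axis times angle).
In Python, from workcell import readout, vision, close_job gives the robot as it stands.
- The arm moves only by the tool servo_tool, never from a script. Its argument "plan" is a list that holds one entry, the list of rows, each a list of 7 numbers: the gripper command: -1 is fully open, 1 is shut, values between are in proportion, then the shift along the world's x, y, z in units of 40 mm (1.0 is 40 mm), then the turn, a rotation vector about the world's x, y, z in units of 5 degrees (1.0 is 5 degrees). A call has 1 to 5 rows; each row shifts and turns the commanded pose from where the row before left it; what a row does not reach is not made up. A row lasts 1/12 s, in which the tool goes at most 41.7 mm and 7.16 degrees, less where a joint would pass 70% of its speed; a pose out of reach is approached as far as the arm can. A call is refused whole if a number of a shift passes 1 or a number of a turn 1, either way. A call with a gripper value outside its range is refused whole. The fingers move at their own pace and stop on an object; the grip force is fixed at half the most. Time passes only in rows, so rows that do not move let the fingers close. It gives the time, the measured TCP pose, the force, the opening and the grip force at its end, in the units of the state.
- readout.get_obs(): the state, without advancing time (a new reading comes with each control period).
- vision.get_image(name): name is "scene" or "top" or "wrist"; returns the picture (420x560x3 uint8, red, green, blue); there is no depth.
- vision.camera_params(name): a dict with "fx", "fy", "cx", "cy" (pixels), "rvec" (rotation vector, rad) and "tvec" (3), from world to camera coordinates, as OpenCV has them; the wrist camera has in their place "hand_eye" (4x4, takes a point from camera to tool coordinates, whose origin is the TCP and whose axes are the flange's). Camera axes: x right, y down, z forward; pixel columns grow to the right and rows downward; lengths in mm; the calibration is good to about 2 mm. A picture is of the moment at which its call begins: read the wrist's pose just before it. camera_params takes no time and is no camera call.
- close_job(): hands the job in; it is judged then, once.
The state is a dict: "t": time; "qpos": joint angles; "qvel": joint speeds; "joint_torque": joint torques, N m; "ee_pos": TCP position; "orientation": TCP orientation; "ft_force": force on the tool from outside, world axes, zero at the start; "moment": the same for the moment, N m; "width": finger opening in mm; "grasp_force": force on a finger pad.
Only numpy, scipy, OpenCV 4.12 (cv2) and the standard library are available. Lean on these libraries where they do the work, as an engineer would, in place of code of your own. Each camera call takes 0.05 s, during which the arm holds its last target. There are 200 camera calls.

### The job

Two identical small screw clamps stand on the worktop, and one of them has a hub axle lying in its V-block. Tighten that clamp by turning its T-handle clockwise until the indicator tab at its base has clearly popped out of the front, then stop turning, so that the axle is left clamped and not overtightened, and let go of the handle. Do not turn the handle of the empty clamp.

Things in the scene. Friction and masses are not known exactly. Their poses are not given: they have to be found in the camera images.
- clamp: Clamp holding the axle: dark C-frame fixed to the worktop, 136 (x) x 84 (y) x 162 mm high. Origin: underside, under the screw axis; z up, -x is its front with the tab, column at +x. Sprung V-block (V along y) on the base, overarm with boss (top 122 mm up) and steel ram above. Left of the clamps stand a vice (210 mm high) and a bench mill (about 400 mm high): keep the arm clear of them.
- clamp_bar (a point): Centre of the T-handle's bar on top of this clamp, on the vertical screw axis, 149 mm above the worktop. The bar is 68 mm long (along this point's x axis), 12 mm thick (y) and 26 mm high (136 to 162 mm above the worktop), on a hub 22 mm across. Grip it across its 12 mm from above; the space round it is free. It turns without rising or sinking.
- clamp_handle (a joint): Angle of this T-handle, rad; grows clockwise from above (tightening); at 0 the bar lies along the clamp's x. Starts at 0 to 0.3. Ram meets the axle at about 0.7; tab starts to move at 0.75, is out (8 mm) at about 1.0, fully out with the spring solid at about 1.2; over 1.65 is overtightened. One grasp is enough. Takes 0.25 N m loose, about 0.35 with the tab out; stays where left.
- clamp_tab (a joint): How far (m) the indicator tab (bare steel tongue 30 mm wide, 8 mm thick, 22 mm above the worktop) stands out of the front (-x) of this clamp's base. 0 = in, flush with its black slot plate. Past the set force (12 N) the sprung V-block gives way and drives it out to 0.015 over about half a radian of the handle. From 0.008 it counts as out.
- axle: Hub axle, a loose steel rod with nuts, 9 to 12 mm thick, 100 mm long, lying along the clamp's y axis in the V-block. Origin: middle of its length, 6 mm under its centre line, about 56 mm above the worktop.
- spare_end (a point): One end of the T-handle's bar of the other, empty clamp, which is identical: 34 mm from its screw axis, which lies towards this point's -x; 149 mm above the worktop. Leave this handle as it is.
There are look-alikes about, which are no part of the job. Of the things like the axle, leave any that is red; of the rest the smaller one is meant.

How it is judged:
By the outcome, as a careful person would: the job done as asked, in the order asked, and still so for the second after the job is handed in, with the robot touching nothing.
It also fails if it takes over 42 s, if anything falls off the work surface, if the arm or the gripper's body presses on something with over 40 N, if the wrist force passes 120 N, or if a joint passes its speed limit or range.

## Working session

There is one attempt and no reset: what is moved stays moved. The work goes in short steps, Python scripts to look and compute and a tool call to move; the robot and the scene stay as the last step left them, time stands still between calls to the robot, and variables do not carry over. Pictures are saved under pics/ and viewed, at most 10 in all, crops included, and the job is handed in when it is done.

Besides the shell and the picture viewer there is one more tool, called after "Request:" by a JSON object that holds its "name" and its "arguments", one argument or row to a line. servo_tool: Moves the arm, as the interface text tells. Its arguments: {"type":"object","properties":{"plan":{"type":"array"}},"required":["plan"]}

```bash
mkdir -p pics
python3 - <<'E'
from workcell import readout, vision
import cv2
for n in ["scene","top"]:
    cv2.imwrite(f"pics/{n}0.png", cv2.resize(vision.get_image(n)[:,:,::-1],(784,588)))
    print(n,vision.camera_params(n))
print(vision.camera_params("wrist")); o=readout.get_obs(); print(o)
E
```

```text
scene {'fx': 509.0972382687456, 'fy': 509.0972382687456, 'cx': 278.82942292659556, 'cy': 216.58027652287927, 'rvec': array([ 0.66811233, -2.57810507,  1.25484147]), 'tvec': array([332.74843735, 401.24499452, 545.12176929])}
top {'fx': 431.7154094611968, 'fy': 431.7154094611968, 'cx': 280.45207109802413, 'cy': 209.22519881199918, 'rvec': array([ 2.14624031, -2.10770514,  0.17595472]), 'tvec': array([-265.09893307,  538.07925774,  874.34271397])}
{'fx': 376.9161061678309, 'fy': 376.9161061678309, 'cx': 278.33984170770697, 'cy': 207.83050071949773, 'hand_eye': array([[-1.97879751e-04, -9.67894693e-01, -2.51355969e-01,
         6.91462637e+01],
       [ 9.99999218e-01,  1.18894870e-04, -1.24507610e-03,
         1.10656162e-01],
       [ 1.23498749e-03, -2.51356019e-01,  9.67893913e-01,
        -8.01214063e+01],
       [ 0.00000000e+00,  0.00000000e+00,  0.00000000e+00,
         1.00000000e+00]])}
{'t': 0.1, 'qpos': array([-1.21699000e+00,  4.23751888e-01,  1.63059616e+00,  7.77080668e-06,
        1.08860395e+00, -1.90221161e-02]), 'qvel': array([ 0.00201871, -0.00144783, -0.00047222, -0.00043283,  0.00176205,
       -0.00047034]), 'joint_torque': array([ 3.41605064e-04, -5.45613527e+01, -2.74324983e+01,  6.45590597e-02,
        1.88242370e-02, -2.17465521e-05]), 'ee_pos': array([ 227.53519842, -581.69464587,  301.99402761]), 'orientation': array([-3.08584774e+00, -5.81997398e-01,  3.44950286e-04]), 'ft_force': array([ 0.43318498,  0.49291336, -0.30841409]), 'moment': array([0.07185309, 0.03714376, 0.0109001 ]), 'grasp_force': 0.0, 'width': 87.94637859001668}
```

View pics/scene0.png

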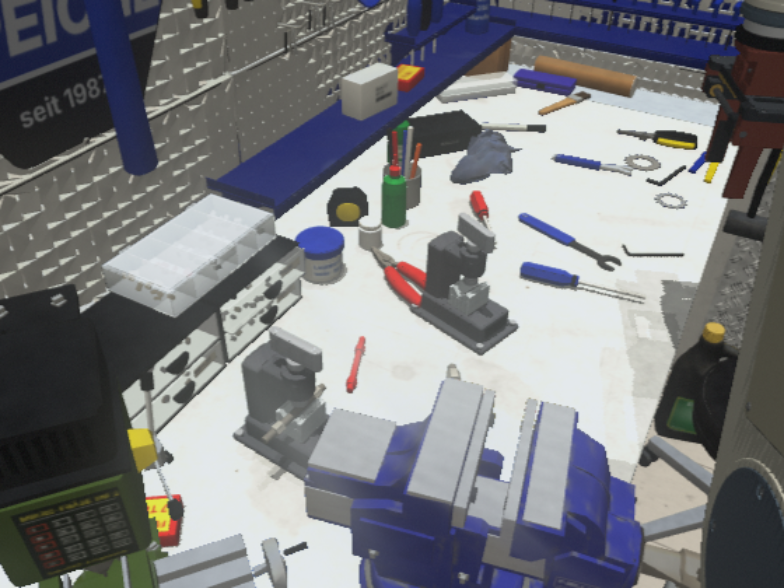

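View pics/top0.png

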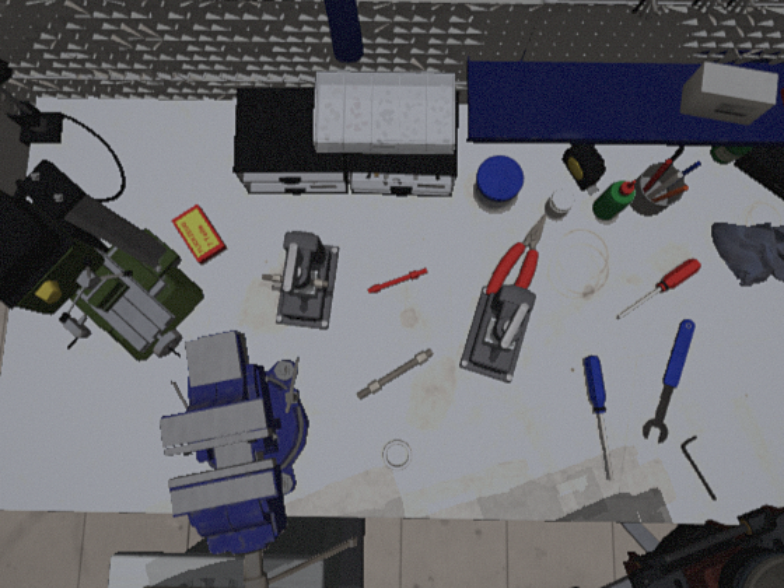

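In the top view, the left clamp (bar about 291,262) has a steel axle through it at (295,282). The right clamp (bar about 517,325) looks empty. The red rod (398,280) and the larger loose steel rod (395,373) are look-alikes. I'll confirm this in a crop.

```bash
cat > h.py <<'E'
import numpy as np, cv2
from scipy.spatial.transform import Rotation as R
from workcell import readout, vision
def ray(n,u,v,z,pose=None):
    p=vision.camera_params(n); d=np.array([(u-p['cx'])/p['fx'],(v-p['cy'])/p['fy'],1])
    if n=="wrist":
        T=np.eye(4);T[:3,:3]=R.from_rotvec(pose['orientation']).as_matrix();T[:3,3]=pose['ee_pos'];T=T@p['hand_eye']
        M,c=T[:3,:3],T[:3,3]
    else:
        M=R.from_rotvec(p['rvec']).as_matrix().T; c=-M@p['tvec']
    d=M@d; return c+d*(z-c[2])/d[2]
E
python3 - <<'E'
from h import *
a=vision.get_image("top")[150:250,170:270,::-1]
b=vision.get_image("scene")[225:345,160:260,::-1]
c=np.hstack([cv2.resize(a,(400,400),interpolation=2),cv2.resize(b[:100],(400,400),interpolation=2)])
cv2.imwrite("pics/c1.png",c)
for p in [(291,262),(517,325)]: print(ray("top",p[0]/1.4,p[1]/1.4,162))
E
```

```text
[ 562.16439907 -119.40499747  162.        ]
[ 482.56082079 -420.58694378  162.        ]
```

View pics/c1.png

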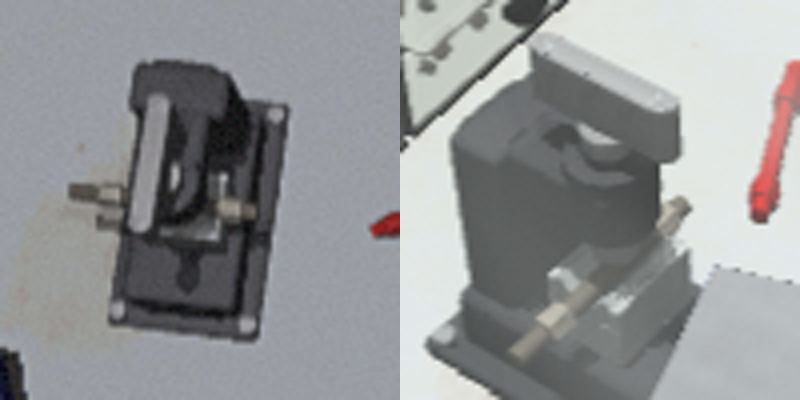

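Run:
```python
from h import *
t=lambda x,y,z:ray("top",170+(x-1.5)/4,150+(y-1.5)/4,z)
s=lambda x,y,z:ray("scene",160+(x-401.5)/4,225+(y-1.5)/4,z)
A,B=t(160,97,162),t(142,230,162); print("top bar",A,B,(A+B)/2)
ang=lambda d:np.arctan2(d[1],d[0])
print("bar yaw",ang(A-B))
C,D=s(540,40,162),s(668,102,162); print("scene bar",C,D,(C+D)/2,ang(C-D))
f1,f2,b2=t(118,312,10),t(250,326,10),t(278,115,10)
print("clamp yaw",ang(b2-f2),ang(f1-f2)-np.pi/2, "front mid",(f1+f2)/2)
for n,u,v,z in [("mill R",203,295,60),("mill",180,265,100),("mill col",90,165,400),("mill head",85,240,300),("vice",215,340,210),("vice",265,410,210),("vice",275,480,210)]:
  print(n,ray("top",u/1.4,v/1.4,z))
o=readout.get_obs();M=R.from_rotvec(o['orientation']).as_matrix();print("tool x,y yaw",ang(M[:,0]),ang(M[:,1]))
```

```text
top bar [ 587.86001438 -121.52077108  162.        ] [ 523.98345714 -116.13152988  162.        ] [ 555.92173576 -118.82615048  162.        ]
bar yaw -0.08417028839936644
scene bar [ 588.42903044 -121.81111926  162.        ] [ 529.59222736 -116.71355614  162.        ] [ 559.0106289 -119.2623377  162.       ] -0.08642321380055583
clamp yaw -0.09348879137246222 -0.08814265360947449 front mid [ 501.57445428 -113.14686296   10.        ]
mill R [532.15555854  29.10840678  60.        ]
mill [568.9237992   52.50725768 100.        ]
mill col [601.22449438  36.05987551 400.        ]
mill head [552.27832005  86.75003301 300.        ]
vice [451.33225082 -39.14465865 210.        ]
vice [ 367.85466717 -105.5175587   210.        ]
vice [ 286.75435499 -121.86465924  210.        ]
tool x,y yaw 0.3727888543658136 -1.1980074570390182
```

The crop confirms the left clamp holds the axle: a thin, non-red steel rod lies in its V-block under the ram, with the bar centre near (557,-119) and yaw -0.085. I'll approach with the tool turned +154°, which keeps joint 6 in range while tightening.

Request:
{"name": "servo_tool", "arguments": {
  "plan": [
    [[-1,0.5,0.7,0,0,0,1],[-1,0.5,0.7,0,0,0,1],[-1,0.5,0.7,0,0,0,1],[-1,0.5,0.7,0,0,0,1],[-1,0.5,0.7,0,0,0,1]]
  ]
}}

```text
t: 0.62
ee_pos: [328.2, -440.7, 302.5]
orientation: [-2.885, -1.242, -0.0]
ft_force: [-0.3, -0.2, -0.5]
width: 87.5
grasp_force: 0.0
```

Request:
{"name": "servo_tool", "arguments": {
  "plan": [
    [[-1,0.5,0.7,0,0,0,1],[-1,0.5,0.7,0,0,0,1],[-1,0.5,0.7,0,0,0,1],[-1,0.5,0.7,0,0,0,1],[-1,0.5,0.7,0,0,0,1]]
  ]
}}

```text
t: 1.03
ee_pos: [428.3, -300.5, 302.7]
orientation: [2.548, 1.838, 0.0]
ft_force: [0.7, -0.3, -0.1]
width: 87.7
grasp_force: 0.0
```

Request:
{"name": "servo_tool", "arguments": {
  "plan": [
    [[-1,0.5,0.7,0,0,0,1],[-1,0.5,0.7,0,0,0,1],[-1,0.5,0.7,0,0,0,1],[-1,0.5,0.7,0,0,0,1],[-1,0.3,0.3,0,0,0,1]]
  ]
}}

```text
t: 1.45
ee_pos: [521.0, -175.1, 302.7]
orientation: [-2.087, -2.348, -0.001]
ft_force: [0.7, -0.4, -0.1]
width: 87.8
grasp_force: 0.0
```

Request:
{"name": "servo_tool", "arguments": {
  "plan": [
    [[-1,0,0,0,0,0,1],[-1,0,0,0,0,0,1],[-1,0,0,0,0,0,1],[-1,0,0,0,0,0,1],[-1,0,0,0,0,0,1]]
  ]
}}

```text
t: 1.87
ee_pos: [519.6, -177.9, 302.5]
orientation: [-1.532, -2.742, 0.0]
ft_force: [-0.1, 0.3, 0.0]
width: 87.6
grasp_force: 0.0
```

Request:
{"name": "servo_tool", "arguments": {
  "plan": [
    [[-1,0,0,0,0,0,1],[-1,0,0,0,0,0,1],[-1,0,0,0,0,0,1],[-1,0,0,0,0,0,1],[-1,0,0,0,0,0,1]]
  ]
}}

```text
t: 2.28
ee_pos: [519.6, -178.0, 302.5]
orientation: [-0.903, -3.009, -0.0]
ft_force: [-0.1, -0.4, -0.3]
width: 87.7
grasp_force: 0.0
```

Request:
{"name": "servo_tool", "arguments": {
  "plan": [
    [[-1,0,0,0,0,0,1],[-1,0,0,0,0,0,1],[-1,0,0,0,0,0,1],[-1,0,0,0,0,0,1],[-1,0,0,0,0,0,1]]
  ]
}}

```text
t: 2.7
ee_pos: [519.6, -178.0, 302.5]
orientation: [-0.23, -3.133, -0.0]
ft_force: [0.1, 1.1, 0.0]
width: 87.6
grasp_force: 0.0
```

Request:
{"name": "servo_tool", "arguments": {
  "plan": [
    [[-1,0.47,0.74,0,0,0,0.35],[-1,0.47,0.74,0,0,0,0.35],[-1,0,0,0,0,0,0]]
  ]
}}

```text
t: 2.95
ee_pos: [559.5, -115.6, 302.8]
orientation: [0.135, 3.137, 0.002]
ft_force: [-0.0, -0.1, 0.2]
width: 87.6
grasp_force: 0.0
```

Run:
```python
from h import *
o=readout.get_obs();print(o['ee_pos'],o['orientation'],o['qpos'])
cv2.imwrite("pics/w1.png",cv2.resize(vision.get_image("wrist")[:,:,::-1],(784,588)))
T=np.eye(4);T[:3,:3]=R.from_rotvec(o['orientation']).as_matrix();T[:3,3]=o['ee_pos']
p=vision.camera_params("wrist");W=np.linalg.inv(T@p['hand_eye'])
for X in [(588,-121.7,162),(527,-116.4,162),(501.5,-113,22)]:
    q=W[:3,:3]@X+W[:3,3];print(1.4*(p['fx']*q[0]/q[2]+p['cx']),1.4*(p['fy']*q[1]/q[2]+p['cy']))
```

```text
[ 559.5452993  -115.62638316  302.83139128] [1.35286143e-01 3.13685859e+00 1.86889218e-03] [-2.25207011e-01  3.44235403e-01  1.75127048e+00  1.73467219e-03
  1.04451551e+00 -1.71067113e+00]
380.262643526183 374.6857796247399
379.64844143346727 240.0514311265613
384.61920817181544 168.38672148562404
```

View pics/w1.png

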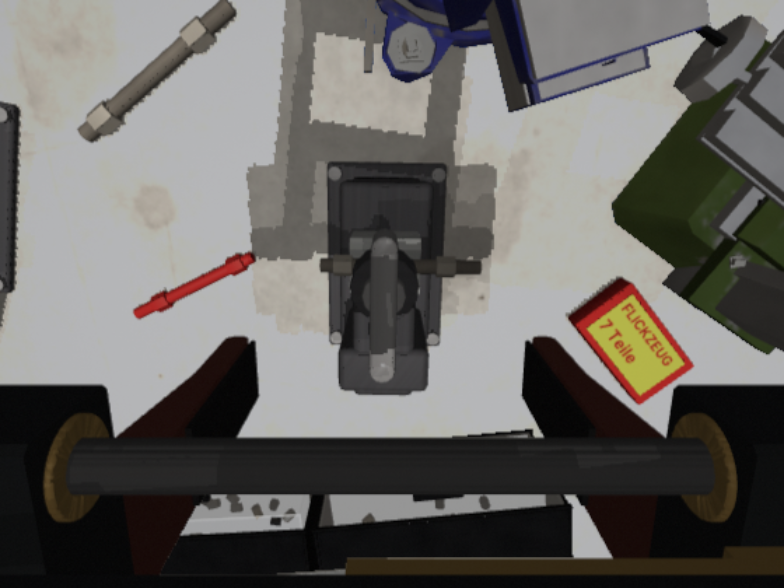

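The wrist view shows the bar from (384,236) to (382,384), between and parallel to the open fingers, with the axle beneath. I'll descend, checking before I close.

Request:
{"name": "servo_tool", "arguments": {
  "plan": [
    [[-1,-0.05,-0.06,-0.6,0,0,0],[-1,0,0,-0.6,0,0,0],[-1,0,0,-0.6,0,0,0],[-1,0,0,-0.4,0,0,0],[-1,0,0,0,0,0,0]]
  ]
}}

```text
t: 3.42
ee_pos: [552.8, -121.5, 211.3]
orientation: [-0.142, -3.132, -0.002]
ft_force: [-0.8, -0.6, -1.3]
width: 87.7
grasp_force: 0.0
```

Run:
```python
from h import *
o=readout.get_obs();print(o['ee_pos'],o['orientation'],o['moment'])
cv2.imwrite("pics/w2.png",cv2.resize(vision.get_image("wrist")[:,:,::-1],(784,588)))
```

```text
[ 552.76810702 -121.50036336  211.30776343] [-1.41788992e-01 -3.13193179e+00 -1.53237972e-03] [ 0.08271582 -0.1136639  -0.00349835]
```

View pics/w2.png

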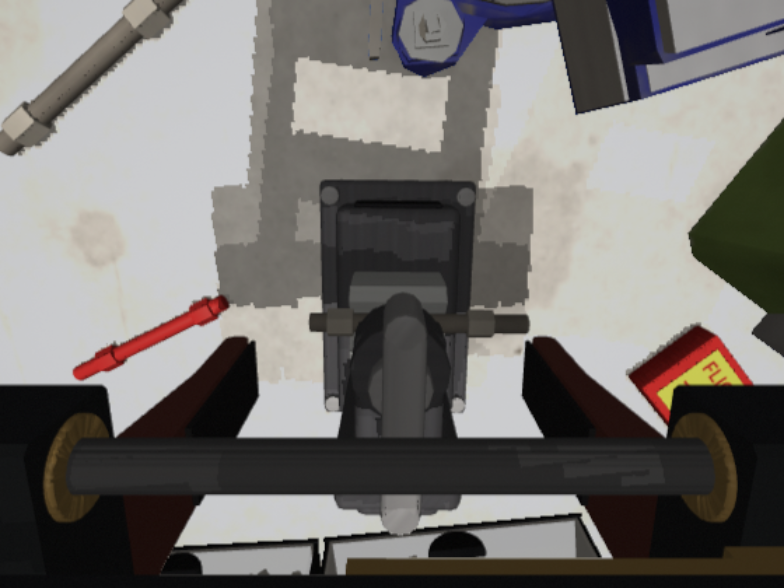

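Request:
{"name": "servo_tool", "arguments": {
  "plan": [
    [[-1,0.12,0.09,0,0,0,0],[-1,0,0,0,0,0,0],[-1,0,0,0,0,0,0]]
  ]
}}

```text
t: 3.72
ee_pos: [561.0, -117.8, 216.1]
orientation: [0.14, 3.136, -0.001]
ft_force: [0.0, -0.3, 0.5]
width: 87.9
grasp_force: 0.0
```

Run:
```python
from h import *
o1=dict(ee_pos=np.array([559.5,-115.6,302.8]),orientation=np.array([.1353,3.1369,.0019]))
o2=dict(ee_pos=np.array([552.77,-121.5,211.3]),orientation=np.array([-.1418,-3.1319,-.0015]))
for o,a,b in[(o1,(384,236),(382,384)),(o2,(404,292),(400,535))]:
    A,B=[ray("wrist",q[0]/1.4,q[1]/1.4,162,o) for q in(a,b)];print(A,B,(A+B)/2)
o=readout.get_obs();print(o['ee_pos'],o['orientation'],o['qvel'])
```

```text
[ 525.38486801 -114.38441565  162.        ] [ 592.52935504 -121.29439963  162.        ] [ 558.95711152 -117.83940764  162.        ]
[ 519.17967262 -114.37997212  162.        ] [ 590.84502757 -121.57209975  162.        ] [ 555.01235009 -117.97603594  162.        ]
[ 561.04449235 -117.79296084  216.1160038 ] [ 1.40464563e-01  3.13584845e+00 -8.08524787e-04] [-0.00154382  0.0008264   0.01130954 -0.00147546  0.00113784 -0.00228497]
```

Request:
{"name": "servo_tool", "arguments": {
  "plan": [
    [[-1,-0.09,0,-0.07,0,0,0],[0,0,0,0,0,0,0],[1,0,0,0,0,0,0],[1,0,0,0,0,0,0],[1,0,0,0,0,0,0]]
  ]
}}

```text
t: 4.13
ee_pos: [556.5, -117.7, 212.0]
orientation: [0.141, 3.138, -0.0]
ft_force: [-0.1, -0.6, -0.2]
width: 64.4
grasp_force: 0.0
```

Request:
{"name": "servo_tool", "arguments": {
  "plan": [
    [[1,0,0,0,0,0,0],[1,0,0,0,0,0,0],[1,0,0,0,0,0,0],[1,0,0,0,0,0,0],[1,0,0,0,0,0,0]]
  ]
}}

```text
t: 4.55
ee_pos: [556.5, -117.6, 211.8]
orientation: [-0.141, -3.138, -0.0]
ft_force: [0.2, -0.0, 0.0]
width: 31.0
grasp_force: 0.0
```

Request:
{"name": "servo_tool", "arguments": {
  "plan": [
    [[1,0,0,0,0,0,0],[1,0,0,0,0,0,0],[1,0,0,0,0,0,0],[1,0,0,0,0,0,0],[1,0,0,0,0,0,0]]
  ]
}}

```text
t: 4.97
ee_pos: [556.4, -118.1, 211.9]
orientation: [0.141, 3.138, -0.001]
ft_force: [-0.9, -5.2, 0.3]
width: 20.0
grasp_force: 30.0
```

Request:
{"name": "servo_tool", "arguments": {
  "plan": [
    [[1,0,0,0,0,0,0],[1,0,0,0,0,0,0]]
  ]
}}

```text
t: 5.13
ee_pos: [556.4, -118.1, 211.8]
orientation: [-0.141, -3.138, 0.001]
ft_force: [-1.0, -5.7, -0.1]
width: 20.3
grasp_force: 30.0
```

Run:
```python
from h import *
cv2.imwrite("pics/w3.png",cv2.resize(vision.get_image("wrist")[:,:,::-1],(784,588)))
```

```text
(no output)
```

View pics/w3.png

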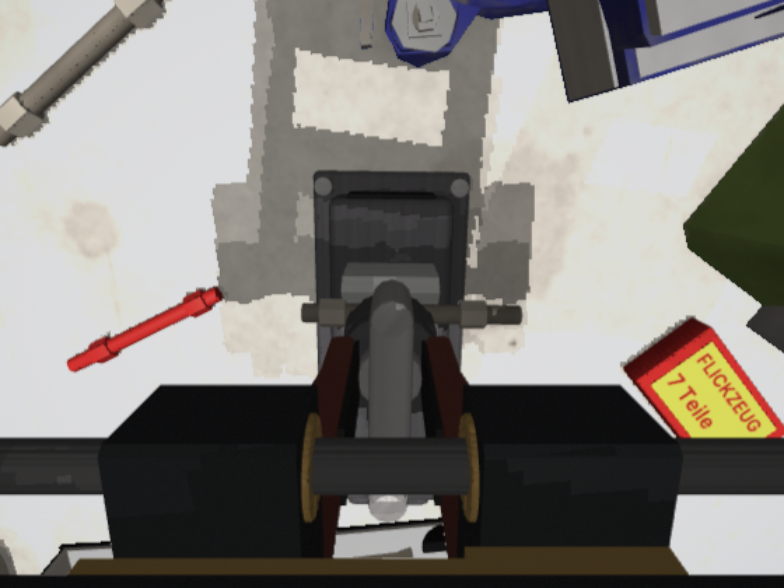

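The tips are on the hub: the opening is 20 mm, and the gap beside the bar is visible. I'll open a little, rise above the hub and regrip.

Request:
{"name": "servo_tool", "arguments": {
  "plan": [
    [[0.3,0,0,0,0,0,0],[0.3,0,0,0,0,0,0],[0.3,0,0,0.09,0,0,0],[0.3,0,0,0.09,0,0,0],[1,0,0,0,0,0,0]]
  ]
}}

```text
t: 5.6
ee_pos: [556.9, -117.5, 220.0]
orientation: [0.141, 3.137, 0.0]
ft_force: [-0.1, 0.8, 0.7]
width: 27.0
grasp_force: 0.0
```

Request:
{"name": "servo_tool", "arguments": {
  "plan": [
    [[1,0,0,0,0,0,0],[1,0,0,0,0,0,0],[1,0,0,0,0,0,0],[1,0,0,0,0,0,0],[1,0,0,0,0,0,0]]
  ]
}}

```text
t: 6.02
ee_pos: [556.5, -118.1, 219.2]
orientation: [0.141, 3.138, -0.001]
ft_force: [-1.4, -5.9, 2.1]
width: 11.8
grasp_force: 29.9
```

The bar is gripped at 11.8 mm. Turning clockwise.

Request:
{"name": "servo_tool", "arguments": {
  "plan": [
    [[1,0,0,0,0,0,-1],[1,0,0,0,0,0,-1],[1,0,0,0,0,0,-1],[1,0,0,0,0,0,-1],[1,0,0,0,0,0,-1]]
  ]
}}

```text
t: 6.43
ee_pos: [556.7, -117.4, 219.2]
orientation: [0.822, 3.032, 0.001]
ft_force: [0.8, 0.2, 1.5]
width: 11.8
grasp_force: 30.0
```

Request:
{"name": "servo_tool", "arguments": {
  "plan": [
    [[1,0,0,0,0,0,-1],[1,0,0,0,0,0,-1],[1,0,0,0,0,0,-1],[1,0,0,0,0,0,-1],[1,0,0,0,0,0,-1]]
  ]
}}

```text
t: 6.85
ee_pos: [557.3, -116.8, 219.2]
orientation: [1.459, 2.781, 0.003]
ft_force: [3.3, 4.7, -0.6]
width: 11.9
grasp_force: 30.1
```

Request:
{"name": "servo_tool", "arguments": {
  "plan": [
    [[1,0,0,0,0,0,-1],[1,0,0,0,0,0,-1],[1,0,0,0,0,0,-0.6],[1,0,0,0,0,0,0],[1,0,0,0,0,0,0]]
  ]
}}

```text
t: 7.27
ee_pos: [557.7, -116.5, 219.2]
orientation: [1.76, 2.601, 0.005]
ft_force: [4.6, 5.4, -0.8]
width: 12.0
grasp_force: 30.0
```

Run:
```python
from h import *
o=readout.get_obs();M=R.from_rotvec(o['orientation']).as_matrix();print(np.arctan2(M[1,0],M[0,0]),o['ee_pos'],o['ft_force'],o['moment'])
a=vision.get_image("top")[150:250,170:270,::-1]
b=vision.get_image("wrist")[:,:,::-1]
cv2.imwrite("pics/c2.png",np.hstack([cv2.resize(a,(300,300),interpolation=2),cv2.resize(b,(400,300))]))
cv2.imwrite("pics/c2w.png",b)
```

```text
1.9519267914019252 [ 557.69392178 -116.53100037  219.24053357] [ 4.63346891  5.38561894 -0.79697051] [ 0.67141371 -0.82326087 -0.11145533]
```

View pics/c2.png

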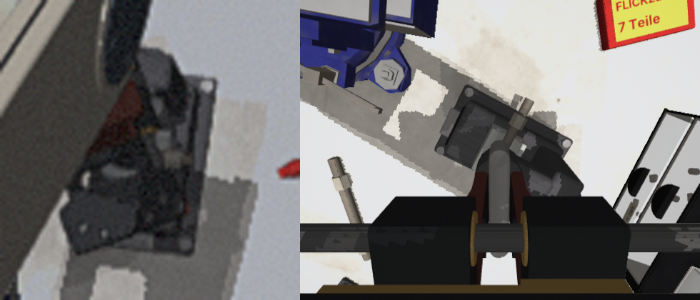

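Run:
```python
import cv2
b=cv2.imread("pics/c2w.png")
cv2.imwrite("pics/c3.png",cv2.resize(b[100:260,150:350],(800,640),interpolation=2)[:600])
```

```text
(no output)
```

View pics/c3.png

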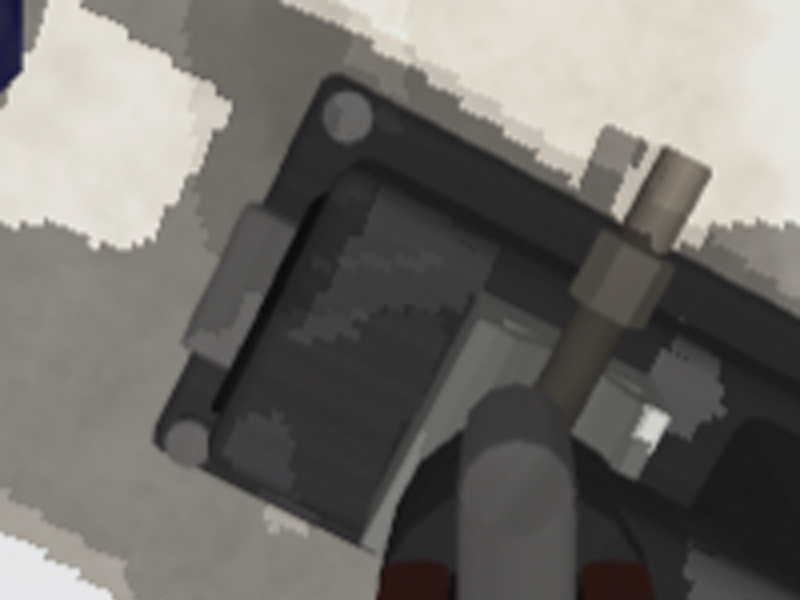

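The tab is clearly out: it is a steel tongue at (235,280) in the crop, about 50 px long against 153 px for its 30 mm width, so roughly 10 mm. I'll release and withdraw straight up.

Request:
{"name": "servo_tool", "arguments": {
  "plan": [
    [[0,0,0,0,0,0,0],[-0.5,0,0,0,0,0,0],[-0.5,0,0,0,0,0,0],[-0.5,0,0,0,0,0,0],[-0.5,0,0,0,0,0,0]]
  ]
}}

```text
t: 7.78
ee_pos: [556.3, -117.7, 219.0]
orientation: [-1.76, -2.602, 0.0]
ft_force: [0.7, -0.8, -0.0]
width: 41.6
grasp_force: 0.0
```

Request:
{"name": "servo_tool", "arguments": {
  "plan": [
    [[-0.5,0,0,0.4,0,0,0],[-0.5,0,0,0.6,0,0,0],[-0.5,0,0,0.7,0,0,0],[-0.5,0,0,0.7,0,0,0],[-0.5,0,0,0,0,0,0]]
  ]
}}

```text
t: 8.2
ee_pos: [558.7, -118.2, 320.5]
orientation: [1.756, 2.596, 0.005]
ft_force: [1.8, -0.4, 0.6]
width: 65.8
grasp_force: 0.0
```

Run:
```python
from h import *
o=readout.get_obs();print(o['ee_pos'],o['ft_force'],o['width'])
b=vision.get_image("wrist")[:,:,::-1]
cv2.imwrite("pics/c4.png",cv2.resize(b,(784,588)))
```

```text
[ 558.67663305 -118.23825188  320.52215102] [ 1.76082368 -0.44746138  0.5783765 ] 65.84556166239544
```

View pics/c4.png

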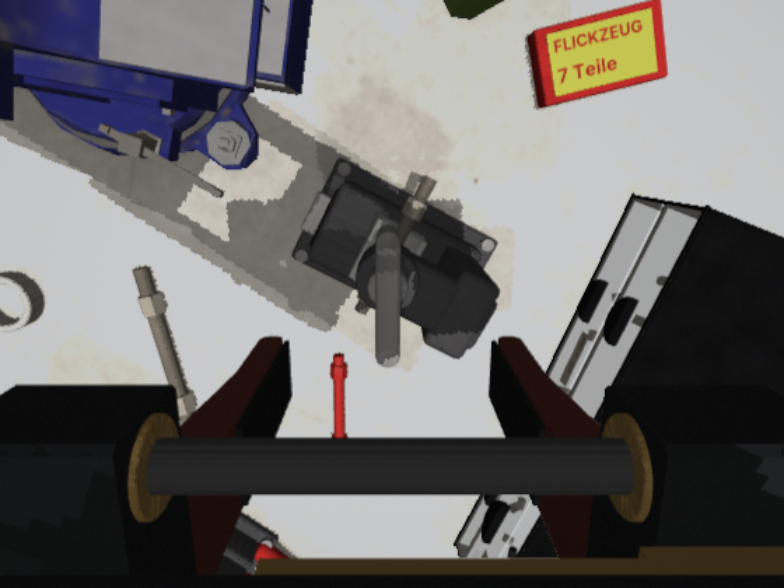

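The gripper is clear, the handle has stayed turned, the tab is out at (315,215), and the axle is still in place.

```bash
python3 -c "
from workcell import close_job
print(close_job())"
```

```text
the job is handed in; nothing more can be done
None
```

I tightened the clamp holding the axle by about 1.1 rad clockwise until its tab stood roughly 10 mm out, let go of the handle, and handed the job in at about 8 s; I never touched the empty clamp.

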